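Prove the conveyor's safety trip, then hold the run slide at the mark

TASK

Before the packing conveyor starts, prove its safety trip: press the yellow test button so that the red-knobbed lever drops, let the button come up and lift the lever back until it leans back at its stop. Then pull the black spring-return run handle out until its red pointer stands at the green mark and keep it there: finish still holding the handle in your fingers, pointer steady within the width of the green mark and the lever still up. Leave the tub, the doughnut box and the heat gun where they are.

Things in the scene. Friction and masses are not known exactly. Their poses are not given: they have to be found in the camera images.
- trip_box: Grey box with an aluminium top, 120 (x) x 180 (y) x 60 mm high, fixed to the bench. Origin: centre of its underside; z up, its -x side faces roughly to the robot. The yellow button is on its -y half and the lever on its +y half, 95 mm apart in y. Both stand on the top face, 60 mm above the bench.
- button_top (a point): Centre of the top of the yellow test button, a round cap 28 mm across that stands 14 mm above the box (74 mm above the bench). Press straight down, best with shut fingers. Axes as trip_box.
- trip_button (a joint): Travel of the test button, m: 0 up, 0.008 fully down. A spring (2.4 N at the top, 4.8 N fully down) brings it back. At about 0.004 it tips the lever over; press it fully down.
- lever_hinge (a point): Point of the trip lever's hinge, 62 mm above the bench, between two small cheeks that stand to 70 mm. The hinge runs along trip_box's y. Axes as trip_box.
- lever_knob (a point): Centre of the red ball knob, 22 mm across, at the end of the lever: a steel rod 8 mm thick, knob centre 60 mm from the hinge. Lever up: the knob is 121 mm above the bench. Dropped: it lies 55 mm to the -x side (of trip_box) of the hinge, 86 mm above the bench.
- trip_lever (a joint): Angle of the trip lever, rad: 0 up, at its stop, leaning 0.2 rad past upright towards trip_box's +x; it grows as the lever drops towards -x; 1.35 dropped, at its lower stop. No spring; 80 g, turns easily. Carry the knob up along its arc about the hinge: a level push on the dropped knob jams. Once past upright (below 0.2) it falls to its up stop by itself.
- run_unit: Base of the hold-to-run unit, fixed: aluminium plate 220 (x) x 180 (y) x 12 mm, a yellow block 60 x 120 mm, 50 mm high, at its +x end (face 45 mm to +x of the resting handle's bar centre), a white scale rail along x at its +y side. Origin on the underside; z up, -x side facing roughly to the robot; the handle pulls out along its -x.
- run_handle: Black bar 14 mm thick (x), 50 long (y), 14 high, on a stem 12 x 18 mm over a low carriage (top 28 mm above the bench). Origin: bar's centre, 75 mm above the bench; axes as run_unit. Slides along run_unit's -x, 0 (rest) to 100 mm. A spring pulls it back: 4 N at rest plus 0.8 N per 10 mm. A thin red pointer juts to +y at the bar centre's x: pointer at the mark = bar centre at the mark.
- mark: Green mark clipped on the white scale rail of run_unit, 77 mm to +y of the handle's line of travel, fixed for the run: 14 (x) x 28 (y) x 8 mm, top 28 mm above the bench. Origin: centre of its underside; axes as run_unit. It stands 38 to 75 mm out from the handle's rest. The handle's bar centre must come within 7 mm of its centre along x.
- tub: White tub with a red lid, 108 mm across, 89 mm high, loose. Origin: centre of its underside. Leave alone.
- donut_box: Open cardboard box with six chocolate doughnuts, 200 x 150 x 50 mm, loose. Origin: centre of its underside. Leave alone.
- heat_gun: Yellow heat gun lying on its side, 190 mm along x with its nozzle at +x, grip reaching 140 mm to +y, 60 mm high, loose. Origin: under its barrel. Leave alone.
There are look-alikes about, which are no part of the job. Of the things shaped like the trip_box, the grey one is meant.

How it is judged:
On the way, in this order (a step that is already met when the one before it is completed fails the run):
1. the test button is pressed (value of joint trip_button above 0.003 m).
2. the lever has dropped (value of joint trip_lever above 1.2 rad), for 0.1 s.
3. the button is up again and the lever is back up at its stop (value of joint trip_lever below 0.1 rad and value of joint trip_button below 0.0015 m), for 0.2 s.
4. the run handle is held by the fingers with its pointer at the green mark (x of run_handle in the frame of mark between -0.007 and 0.007 m and contact force between the fingers and run_handle above 2 N), for 0.3 s.
At the end, for the whole second after the job is handed in: The run handle's pointer is within 7 mm of the centre of the green mark along the slide and still (under 10 mm/s), the fingers press on the handle with more than 2 N, the trip lever is up (within 0.1 rad of its stop) and the test button is up (within 1.5 mm) (all of step 3 and all of step 4 and linear speed of run_handle below 0.01 m/s); the arm keeps its last pose, push and grip.
It fails at once if the tub is shifted more than 20 mm or tipped (distance of tub from where it was at the start of the episode above 0.02 m or angle between tub's own z axis and vertical above 0.3 rad).
It fails at once if the box of doughnuts is shifted more than 20 mm or tipped (distance of donut_box from where it was at the start of the episode above 0.02 m or angle between donut_box's own z axis and vertical above 0.3 rad).
It fails at once if the heat gun is shifted more than 20 mm or tipped (distance of heat_gun from where it was at the start of the episode above 0.02 m or angle between heat_gun's own z axis and vertical above 0.3 rad).
It also fails if it takes over 56 s, if anything falls off the work surface, if the arm or the gripper's body presses on something with over 40 N, if the wrist force passes 120 N, or if a joint passes its speed limit or range.

ROBOT

A 7-joint arm with a two-finger parallel gripper is mounted at the origin on the work surface. World frame = base frame: x ahead of the robot, y to its left, z up, the work surface at z = 0. Lengths are in m, angles in rad, forces in N, time in s.
With the tool pointing down it reaches from about 0.4 to 0.85 m from the base axis. Payload 10.4 kg.
Tool frame: the origin (TCP) lies at the very end of the fingers, on their centre line; the grasp point (between the pads) lies 19 mm behind it; z points along the fingers, y is the line along which they close (so a half turn about z gives the same grasp; the last joint's range is limited). The gripper opens to 87 mm and grips with 3 to 60 N. Pads are 19 mm wide; open, the fingers measure 117 mm over their backs; the gripper's body (75 mm by 190 mm) begins 51 mm behind the grasp point.
Start: joints at [-1.126, 0.332, -0.065, 1.46, 0.022, 1.35, -0.088], TCP at [0.282, 0.558, 0.223] pointing down, gripper open.
Joint ranges: [-2.6, 2.6], [-0.5, 2.12], [-1.47, 1.34], [0.16, 2.42], [-1.27, 4.41], [0.06, 2.06], [-2.6, 2.6]. Speed limits (rad/s): [2.22, 2.22, 2.79, 2.79, 3.14, 3.14, 3.14].

INTERFACE

Orientations are given as a unit quaternion [x, y, z, w].
In Python, from bench import status, camera, order gives the robot as it stands.
- The arm moves only by the tool jog_arm, never from a script. Its argument "plan" is a list of rows, each a list of 7 numbers: the turn, a rotation vector about the tool's x, y, z in rad, then the shift along the tool's x, y, z in mm, then the opening, from -1 (shut) to 1 (fully open). A call has 1 to 12 rows; each row is the pose to reach, as a shift and turn from the pose commanded when the call began, along the tool's axes at that moment; what a row does not reach only later rows make up. A row lasts 1/10 s, in which the tool goes at most 50 mm and 8.59 degrees, less where a joint would pass 70% of its speed; a pose out of reach is approached as far as the arm can. A call with a gripper value outside its range is refused whole. The fingers move at their own pace and stop on an object; "squeeze" is the grip in N (left out, the last holds). Time passes only in rows, so rows that repeat a pose let the fingers close. It gives the time, the measured TCP pose, the force, the opening and the grip force at its end, in the units of the state.
- status.read_state(): the state, without advancing time (a new reading comes with each control period).
- camera(name): name is "scene" or "side" or "wrist"; returns a dict with "image" (420x560x3 uint8, red, green, blue), "z_map" (420x560 float32, m along the optical axis (not along the pixel's ray), 0 where there is no reading), "fx", "fy", "cx", "cy" (pixels), "world_from_camera" (4x4, takes a point from camera to world coordinates); the wrist camera has in their place "mount" (4x4, takes a point from camera to tool coordinates, whose origin is the TCP and whose axes are the flange's). Camera axes: x right, y down, z forward; pixel columns grow to the right and rows downward; lengths in m; the calibration is good to about 2 mm. A picture is of the moment at which its call begins: read the wrist's pose just before it.
- order.close_job(): hands the job in; it is judged then, once.
The state is a dict: "time": time; "joint_positions": joint angles; "joint_vel": joint speeds; "joint_torque": joint torques, N m; "ee_pos": TCP position; "eef_rot": TCP orientation; "ft_force": force on the tool from outside, world axes, zero at the start; "torque": the same for the moment, N m; "width": finger opening in m; "grip_force": force on a finger pad.
Only numpy, scipy, OpenCV 4.12 (cv2) and the standard library are available. Lean on these libraries where they do the work, as an engineer would, in place of code of your own. Each camera call takes 0.05 s, during which the arm holds its last target. There are 200 camera calls.

## Working session

There is one attempt and no reset: what is moved stays moved. The work goes in short steps, Python scripts to look and compute and a tool call to move; the robot and the scene stay as the last step left them, time stands still between calls to the robot, and variables do not carry over. Pictures are saved under pics/ and viewed, at most 10 in all, crops included, and the job is handed in when it is done.

Besides the shell and the picture viewer there is one more tool, called after "Emit:" as name(argument=value, ...) on one line, values as JSON. jog_arm: Moves the arm, as the interface text tells. Its arguments: {"type":"object","properties":{"plan":{"type":"array"},"squeeze":{"type":"number"}},"required":["plan"]}

```bash
mkdir -p pics; ls; cat > h.py <<'E'
import numpy as np, cv2
from bench import status, camera, order
from scipy.spatial.transform import Rotation as R
def shot(n):
    s=status.read_state(); c=camera(n)
    if n=="wrist":
        T=np.eye(4);T[:3,:3]=R.from_quat(s["eef_rot"]).as_matrix();T[:3,3]=s["ee_pos"]
        c["world_from_camera"]=T@c["mount"]
    z=c["z_map"];v,u=np.mgrid[:z.shape[0],:z.shape[1]]
    P=np.stack([(u-c["cx"])/c["fx"]*z,(v-c["cy"])/c["fy"]*z,z],-1)
    W=c["world_from_camera"];c["P"]=P@W[:3,:3].T+W[:3,3]
    c["P"][z==0]=np.nan
    return c
def save(c,f): cv2.imwrite(f,cv2.cvtColor(c["image"],cv2.COLOR_RGB2BGR))
E
python3 - <<'E'
from h import *
for n in("scene","side"):
    c=shot(n);save(c,f"pics/{n}0.png");np.save(f"{n}P.npy",c["P"]);np.save(f"{n}I.npy",c["image"]);print(c["world_from_camera"].round(2).tolist())
s=status.read_state();print(s)
E
```

```text
pics
[[-0.73, 0.45, -0.51, 1.11], [0.69, 0.46, -0.56, 0.64], [-0.02, -0.76, -0.65, 0.83], [0.0, 0.0, 0.0, 1.0]]
[[0.88, -0.29, 0.37, 0.01], [-0.47, -0.53, 0.71, -1.0], [-0.01, -0.8, -0.6, 0.94], [0.0, 0.0, 0.0, 1.0]]
{'time': 0.1, 'joint_positions': array([-1.12561733,  0.33278579, -0.0647158 ,  1.46086974,  0.02163679,
        1.34990374, -0.08851065]), 'joint_vel': array([ 0.0009501 , -0.00172042,  0.0002231 , -0.00115251,  0.00022334,
       -0.00045263,  0.00032196]), 'joint_torque': array([ 2.05523938e-03, -6.24537849e+01,  2.47335818e-02, -3.90723288e+01,
       -6.13318942e-02,  3.65064398e-02,  3.94577000e-05]), 'ee_pos': array([0.28166284, 0.55753917, 0.22184192]), 'eef_rot': array([ 2.31747328e-01,  9.72775808e-01, -6.26499029e-04, -1.03365853e-04]), 'ft_force': array([ 0.87511373, -0.18856495, -0.58616567]), 'torque': array([-0.00960431, -0.03360684, -0.01926643]), 'grip_force': 0.0, 'width': 0.08690291766710345}
```

View pics/scene0.png

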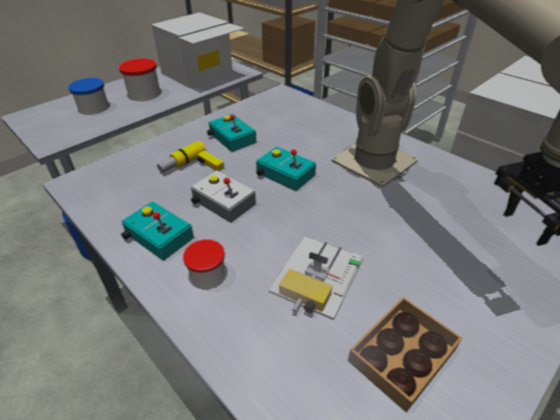

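View pics/side0.png

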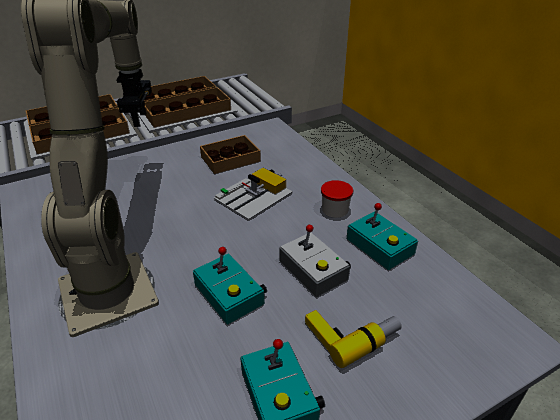

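Scene view shows three teal look-alike boxes at (232,130), (286,167) and (157,228), and one grey box at (223,194). Only the grey one fits the description. In the side view it is at (315,258), with its button at (323,265) and knob at (309,229). The run unit is at (318,275) in scene and (255,190) in side. I'll measure both and make a confirming crop.

```bash
python3 - <<'E'
from h import *
def sel(n,box,hue,smin=120,vmin=60):
    P=np.load(n+"P.npy");I=np.load(n+"I.npy");h=cv2.cvtColor(I,cv2.COLOR_RGB2HSV).astype(int)
    m=np.zeros(h.shape[:2],bool);a,b,c,d=box;m[b:d,a:c]=1
    m&=(h[...,1]>=smin)&(h[...,2]>=vmin)
    m&=((h[...,0]>=hue[0])&(h[...,0]<=hue[1]))|((hue[0]==0)&(h[...,0]>172))
    return P[m]
def reg(n,box,zl,zh):
    P=np.load(n+"P.npy");a,b,c,d=box;Q=P[b:d,a:c].reshape(-1,3);return Q[(Q[:,2]>zl)&(Q[:,2]<zh)]
B={"scene":dict(box=(185,165,262,220),run=(268,232,368,318)),"side":dict(box=(275,220,355,298),run=(210,160,295,222))}
for n in B:
    b=B[n]["box"];r=B[n]["run"]
    y=sel(n,b,(20,35));y=y[y[:,2]>.06];print(n,"button",len(y),np.nanmedian(y,0).round(4),y.max(0).round(4),y.min(0).round(4))
    k=sel(n,b,(0,8));
    # sphere fit
    A=np.c_[2*k,np.ones(len(k))];s=np.linalg.lstsq(A,(k**2).sum(1),rcond=None)[0];print(" knob",len(k),np.median(k,0).round(4),k.max(0).round(4),"sph",s[:3].round(4),np.sqrt(s[3]+s[:3]@s[:3]).round(4))
    t=reg(n,b,.054,.066);q=cv2.minAreaRect(t[:,:2].astype(np.float32)*1000);print(" top",len(t),q,np.median(t[:,2]))
    g=sel(n,r,(45,85),100);g=g[g[:,2]>.02];print(" green",len(g),np.median(g,0).round(4),cv2.minAreaRect(g[:,:2].astype(np.float32)*1000))
    yb=sel(n,r,(18,35),120);t=yb[(yb[:,2]>.045)];print(" block",len(t),np.median(t,0).round(4),cv2.minAreaRect(t[:,:2].astype(np.float32)*1000))
    p=reg(n,r,.006,.018);print(" plate",len(p),cv2.minAreaRect(p[:,:2].astype(np.float32)*1000))
    h=reg(n,r,.074,.09);print(" bar",len(h),np.median(h,0).round(4),cv2.minAreaRect(h[:,:2].astype(np.float32)*1000))
I=[cv2.resize(np.load(n+"I.npy")[b:d,a:c],(400,300),interpolation=cv2.INTER_CUBIC) for n in B for a,b,c,d in B[n].values()]
cv2.imwrite("pics/crop.png",cv2.cvtColor(np.vstack([np.hstack(I[:2]),np.hstack(I[2:])]),cv2.COLOR_RGB2BGR))
E
```

```text
scene button 48 [ 0.5495 -0.2481  0.0721] [ 0.559  -0.2345  0.0757] [ 0.5345 -0.2646  0.0623]
 knob 25 [ 0.5667 -0.1502  0.1266] [ 0.5713 -0.1456  0.1309] sph [ 0.5646 -0.153   0.1244] 0.0069
 top 1118 ((549.5734252929688, -199.93795776367188), (120.98606872558594, 179.28482055664062), 6.9355645179748535) 0.059301233232399886
 green 33 [0.4726 0.2699 0.0281] ((472.2946472167969, 268.97198486328125), (13.016448974609375, 23.737150192260742), 20.794937133789062)
 block 878 [0.6372 0.2465 0.0494] ((636.4956665039062, 242.86180114746094), (58.49747848510742, 118.09976196289062), 18.187763214111328)
 plate 2229 ((558.8487548828125, 216.8626708984375), (223.4305419921875, 179.7828369140625), 18.203182220458984)
 bar 109 [0.5669 0.2194 0.0804] ((565.3775024414062, 218.8833465576172), (15.523773193359375, 49.16643524169922), 17.923690795898438)
side button 61 [ 0.543  -0.2579  0.0727] [ 0.5577 -0.2441  0.0762] [ 0.533  -0.2698  0.0621]
 knob 33 [ 0.5587 -0.1619  0.1258] [ 0.6537 -0.0157  0.1318] sph [ 0.5959 -0.1213  0.0183] 0.1211
 top 1628 ((616.325927734375, -198.3446502685547), (256.93768310546875, 180.82699584960938), 7.287999629974365) 0.05871931803572661
 green 17 [0.4708 0.2644 0.0272] ((470.5895080566406, 264.8255920410156), (14.900154113769531, 28.01131248474121), 19.671234130859375)
 block 294 [0.6349 0.2348 0.0485] ((635.2459716796875, 237.48696899414062), (63.47780990600586, 123.11373138427734), 19.831348419189453)
 plate 1410 ((556.4903564453125, 282.443603515625), (253.05345153808594, 374.22027587890625), 2.2152838706970215)
 bar 45 [0.5628 0.2122 0.0797] ((562.4285888671875, 213.3408966064453), (16.957834243774414, 50.494300842285156), 21.972381591796875)
```

View pics/crop.png

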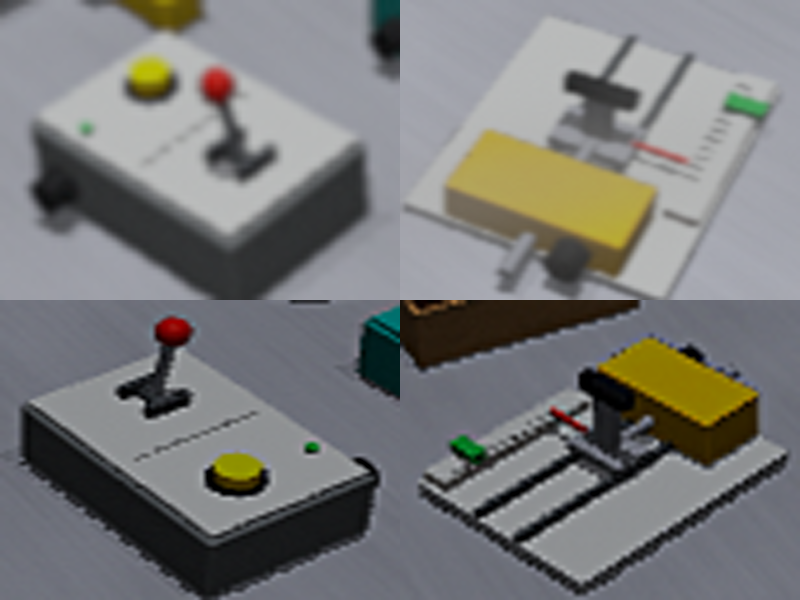

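The crop confirms it: a grey box with a yellow button and red lever standing up, plus a run unit with a black bar, red pointer and green mark. I'll go above the box for a wrist look.

```bash
cat >> h.py <<'E'
def go(p,az,s=None):
    "row values for TCP at p, tool y at azimuth az deg (pointing down)"
    s=s or status.read_state();R0=R.from_quat(s["eef_rot"])
    a=np.radians(az);y=np.array([np.cos(a),np.sin(a),0]);z=np.array([0,0,-1.]);M=R.from_matrix(np.c_[np.cross(y,z),y,z])
    rv=(R0.inv()*M).as_rotvec();d=R0.inv().apply(np.array(p)-s["ee_pos"])*1000
    print("turn",rv.round(3).tolist(),"mm",d.round(1).tolist())
E
python3 - <<'E'
from h import *
go([.53,-.2,.34],7); print(shot("wrist")["mount"].round(3))
E
```

```text
turn [-0.001, 0.001, 0.981] mm [-563.2, -564.3, -117.4]
[[-0.    -0.954 -0.301  0.083]
 [ 1.    -0.    -0.001  0.   ]
 [ 0.001 -0.301  0.954 -0.161]
 [ 0.     0.     0.     1.   ]]
```

Emit:
jog_arm(plan=[[0,0,0.981,-508,-564,-117,-1],[0,0,0.981,-508,-564,-117,-1],[0,0,0.981,-508,-564,-117,-1],[0,0,0.981,-508,-564,-117,-1],[0,0,0.981,-508,-564,-117,-1],[0,0,0.981,-508,-564,-117,-1],[0,0,0.981,-508,-564,-117,-1],[0,0,0.981,-508,-564,-117,-1],[0,0,0.981,-508,-564,-117,-1],[0,0,0.981,-508,-564,-117,-1],[0,0,0.981,-508,-564,-117,-1],[0,0,0.981,-508,-564,-117,-1]])

```text
time: 1.35
ee_pos: [0.4373, -0.0165, 0.3143]
eef_rot: [0.663, 0.749, 0.0, -0.0]
ft_force: [1.1, -0.4, 0.2]
width: 0.0028
grip_force: 0.0
```

```bash
python3 - <<'E'
from h import *
go([.53,-.14,.32],7)
E
```

```text
turn [0.0, -0.001, -0.0] mm [-133.8, 77.0, -5.8]
```

Emit:
jog_arm(plan=[[0,0,0,-134,77,-6,-1],[0,0,0,-134,77,-6,-1],[0,0,0,-134,77,-6,-1],[0,0,0,-134,77,-6,-1],[0,0,0,-134,77,-6,-1],[0,0,0,-134,77,-6,-1]])

```text
time: 1.95
ee_pos: [0.5297, -0.137, 0.3198]
eef_rot: [0.662, 0.749, 0.0, -0.0]
ft_force: [-0.1, 0.4, 0.2]
width: 0.0002
grip_force: 0.0
```

```bash
python3 - <<'E'
from h import *
c=shot("wrist");save(c,"pics/w1.png");P=c["P"];I=c["image"];np.savez("w1",P=P,I=I)
h=cv2.cvtColor(I,cv2.COLOR_RGB2HSV).astype(int)
s=status.read_state();print(s["ee_pos"],s["ft_force"])
y=P[(h[...,0]>=20)&(h[...,0]<=35)&(h[...,1]>120)&(P[...,2]>.07)&(P[...,2]<.085)]
print("button",len(y),y.min(0).round(4),y.max(0).round(4),cv2.minEnclosingCircle(y[:,:2].astype(np.float32)*1000))
k=P[((h[...,0]<8)|(h[...,0]>172))&(h[...,1]>120)&(P[...,2]>.1)]
A=np.c_[2*k,np.ones(len(k))];q=np.linalg.lstsq(A,(k**2).sum(1),rcond=None)[0];print("knob",len(k),k.min(0).round(4),k.max(0).round(4),q[:3].round(4),np.sqrt(q[3]+q[:3]@q[:3]))
t=P[(P[...,2]>.056)&(P[...,2]<.064)];t=t[(abs(t[:,0]-.55)<.12)&(abs(t[:,1]+.2)<.13)]
print(len(t),np.median(t[:,2]),cv2.minAreaRect(t[:,:2].astype(np.float32)*1000))
E
```

```text
[ 0.52969969 -0.13668667  0.32006604] [ 0.97241323  0.10977794 -0.89295101]
button 487 [ 0.2802 -0.2779  0.0701] [ 0.7961 -0.2094  0.0762] ((538.1796875, -246.1168212890625), 258.7554931640625)
knob 623 [ 0.2993 -0.1764  0.1201] [ 0.8036 -0.1138  0.4355] [0.6793 1.2968 0.097 ] 1.4656751114610616
6718 0.05941314008348764 ((547.6193237304688, -194.37548828125), (115.54296875, 158.4281005859375), 6.447953701019287)
```

View pics/w1.png

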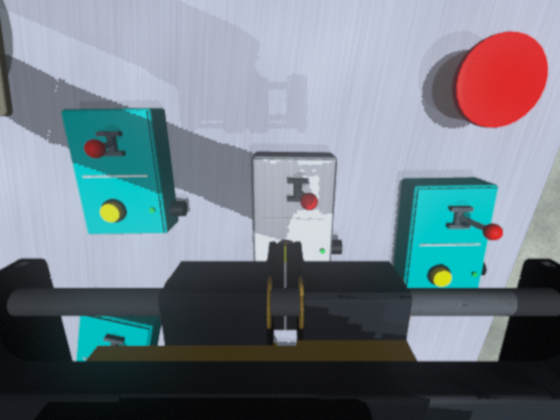

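The wrist view shows the grey box in the middle, with the lever knob at (309,201) leaning to +x. The fingers hide the button, so I'll shift 110 mm toward -y.

Emit:
jog_arm(plan=[[0,0,0,-110,0,0,-1],[0,0,0,-110,0,0,-1],[0,0,0,-110,0,0,-1],[0,0,0,-110,0,0,-1]])

```text
time: 2.4
ee_pos: [0.5427, -0.2482, 0.3202]
eef_rot: [0.664, 0.748, 0.0, 0.0]
ft_force: [-0.5, 0.0, -0.3]
width: 0.0004
grip_force: 0.0
```

```bash
python3 - <<'E'
from h import *
c=shot("wrist");save(c,"pics/w2.png");P=c["P"];I=c["image"]
h=cv2.cvtColor(I,cv2.COLOR_RGB2HSV).astype(int)
s=status.read_state();print(s["ee_pos"],s["ft_force"])
near=(abs(P[...,0]-.55)<.07)&(abs(P[...,1]+.2)<.11)
y=P[near&(h[...,0]>=20)&(h[...,0]<=35)&(h[...,1]>120)&(P[...,2]>.07)&(P[...,2]<.085)]
print("button",len(y),np.median(y,0),cv2.minEnclosingCircle(y[:,:2].astype(np.float32)*1000))
k=P[near&((h[...,0]<8)|(h[...,0]>172))&(h[...,1]>120)&(P[...,2]>.1)&(P[...,2]<.15)]
A=np.c_[2*k,np.ones(len(k))];q=np.linalg.lstsq(A,(k**2).sum(1),rcond=None)[0];print("knob",len(k),k.min(0).round(4),k.max(0).round(4),q[:3].round(4),np.sqrt(q[3]+q[:3]@q[:3]))
t=P[near&(P[...,2]>.056)&(P[...,2]<.064)]
r=cv2.minAreaRect(t[:,:2].astype(np.float32)*1000);print(len(t),np.median(t[:,2]),r)
d=P[near&(P[...,2]>.065)&(P[...,2]<.072)&(h[...,2]<90)&(P[...,1]>-.2)]
if len(d):print("cheeks",len(d),d.min(0),d.max(0),cv2.minAreaRect(d[:,:2].astype(np.float32)*1000))
E
```

```text
[ 0.54332996 -0.24630828  0.32014209] [-0.29530922  0.83725017  0.36383795]
button 296 [ 0.54433838 -0.25421293  0.07322357] ((544.4566040039062, -254.4149932861328), 13.332215309143066)
knob 234 [ 0.5516 -0.1658  0.1243] [ 0.5696 -0.1485  0.1325] [ 0.561  -0.158   0.1221] 0.009560443675116742
9862 0.05939809035606833 ((548.61865234375, -205.05276489257812), (115.86788940429688, 176.0347442626953), 5.793850898742676)
cheeks 3 [ 0.55340684 -0.16575827  0.06536022] [ 0.55375675 -0.16331792  0.06645039] ((553.5593872070312, -164.5413055419922), (0.04529246687889099, 2.4653124809265137), 8.159842491149902)
```

```bash
python3 - <<'E'
from h import *
s=status.read_state();print(s["ee_pos"]);go([.5444,-.2543,.08],7);go([.5444,-.2543,.063],7)
E
```

```text
[ 0.54332996 -0.24630828  0.32014209]
turn [0.001, -0.001, -0.0] mm [-8.3, -0.1, 240.1]
turn [0.001, -0.001, -0.0] mm [-8.4, -0.1, 257.1]
```

Emit:
jog_arm(plan=[[0,0,0,-4,0,50,-1],[0,0,0,-7,0,100,-1],[0,0,0,-7,0,150,-1],[0,0,0,-7,0,190,-1],[0,0,0,-7,0,220,-1],[0,0,0,-7,0,235,-1],[0,0,0,-7,0,242,-1],[0,0,0,-7,0,249,-1],[0,0,0,-7,0,255,-1],[0,0,0,-7,0,257,-1],[0,0,0,-7,0,257,-1],[0,0,0,-7,0,257,-1]], squeeze=15)

```text
time: 3.65
ee_pos: [0.5456, -0.2535, 0.0662]
eef_rot: [0.662, 0.749, 0.002, 0.0]
ft_force: [-9.0, 8.9, 28.9]
width: 0.0007
grip_force: 14.0
```

Emit:
jog_arm(plan=[[0,0,0,0,0,-20,-1],[0,0,0,0,0,-60,-1],[0,0,0,0,0,-110,-1],[0,0,0,0,0,-160,-1],[0,0,0,0,0,-200,-1],[0,0,0,0,0,-200,-1]])

```text
time: 4.25
ee_pos: [0.5465, -0.256, 0.2696]
eef_rot: [0.663, 0.749, 0.002, 0.005]
ft_force: [-0.4, -0.9, 0.0]
width: 0.0003
grip_force: 0.0
```

```bash
python3 - <<'E'
from h import *
go([.555,-.166,.26],-83);print(status.read_state()["joint_positions"])
E
```

```text
turn [0.011, -0.004, 1.57] mm [88.3, 19.3, 9.5]
[-0.29318084  0.32013264  0.83820946  1.49583033 -0.24147598  1.42158892
  0.67459797]
```

Emit:
jog_arm(plan=[[0,0,1.57,88,19,10,0],[0,0,1.57,88,19,10,0],[0,0,1.57,88,19,10,0],[0,0,1.57,88,19,10,0],[0,0,1.57,88,19,10,0],[0,0,1.57,88,19,10,0],[0,0,1.57,88,19,10,0],[0,0,1.57,88,19,10,0],[0,0,1.57,88,19,10,0],[0,0,1.57,88,19,10,0],[0,0,1.57,88,19,10,0],[0,0,1.57,88,19,10,0]])

```text
time: 5.45
ee_pos: [0.5526, -0.1645, 0.2529]
eef_rot: [0.998, 0.061, 0.0, 0.0]
ft_force: [0.2, 0.5, -0.1]
width: 0.0436
grip_force: 0.0
```

```bash
python3 - <<'E'
from h import *
c=shot("wrist");save(c,"pics/w3.png");P=c["P"];I=c["image"]
h=cv2.cvtColor(I,cv2.COLOR_RGB2HSV).astype(int)
near=(abs(P[...,0]-.53)<.1)&(abs(P[...,1]+.16)<.06)
red=((h[...,0]<8)|(h[...,0]>172))&(h[...,1]>120)
k=P[near&red&(P[...,2]>.07)&(P[...,2]<.15)]
A=np.c_[2*k,np.ones(len(k))];q=np.linalg.lstsq(A,(k**2).sum(1),rcond=None)[0];print("knob",len(k),k.min(0).round(4),k.max(0).round(4),q[:3].round(4),np.sqrt(q[3]+q[:3]@q[:3]))
s=status.read_state();print(s["ee_pos"],s["eef_rot"]);kc=(k.min(0)+k.max(0))/2
go([kc[0],kc[1],.11],-83)
E
```

```text
knob 189 [ 0.4891 -0.1737  0.089 ] [ 0.5047 -0.1556  0.0985] [ 0.4951 -0.1645  0.0878] 0.009349235415168945
[ 0.55256331 -0.16451175  0.25288719] [9.98050406e-01 6.24127273e-02 1.61540701e-04 1.13935636e-04]
turn [0.0, -0.0, 0.003] mm [-55.3, -6.8, 142.9]
```

View pics/w3.png

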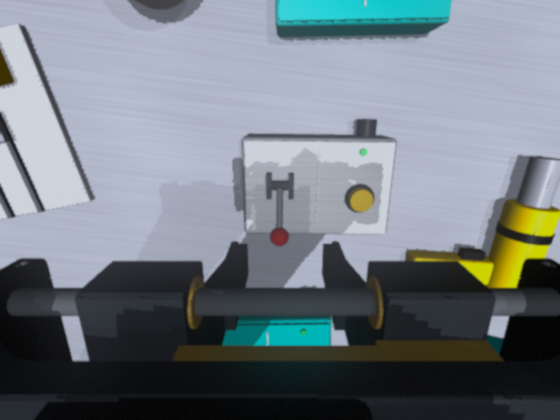

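The lever is down: knob at (279,236) in the picture, measured at (0.495, -0.1645, 0.087), which matches what's expected. I'll descend and grip the ball.

Emit:
jog_arm(plan=[[0,0,0,-40,-5,20,0],[0,0,0,-57,-7,60,0],[0,0,0,-57,-7,105,0],[0,0,0,-57,-7,140,0],[0,0,0,-57,-7,165,0],[0,0,0,-57,-7,178,0],[0,0,0,-57,-7,181,0],[0,0,0,-57,-7,181,0],[0,0,0,-57,-7,181,-1],[0,0,0,-57,-7,181,-1],[0,0,0,-57,-7,181,-1],[0,0,0,-57,-7,181,-1]], squeeze=8)

```text
time: 6.7
ee_pos: [0.4954, -0.1648, 0.0724]
eef_rot: [0.998, 0.061, 0.001, 0.0]
ft_force: [0.9, -1.2, 0.2]
width: 0.0213
grip_force: 8.0
```

Emit:
jog_arm(plan=[[0,0,0,4.3,0,-7.9,-1],[0,0,0,9.7,0,-15.1,-1],[0,0,0,16.1,0,-21.4,-1],[0,0,0,23.4,0,-26.7,-1],[0,0,0,31.4,0,-30.8,-1],[0,0,0,40,0,-33.6,-1],[0,0,0,48.8,0,-35.2,-1],[0,0,0,57.8,0,-35.4,-1],[0,0,0,65,0,-34.6,-1],[0,0,0,65,0,-34.6,-1],[0,0,0,65,0,-34.6,-1]])

```text
time: 7.8
ee_pos: [0.5606, -0.1574, 0.1069]
eef_rot: [0.998, 0.061, 0.0, 0.001]
ft_force: [1.0, -6.3, 2.0]
width: 0.0211
grip_force: 8.0
```

Emit:
jog_arm(plan=[[0,0,0,0,0,0,0],[0,0,0,0,0,0,0],[0,0,0,0,0,0,0],[0,0,0,0,0,-30,0],[0,0,0,0,0,-70,0],[0,0,0,0,0,-120,0],[0,0,0,0,0,-160,0],[0,0,0,0,0,-160,0]])

```text
time: 8.6
ee_pos: [0.5616, -0.157, 0.2717]
eef_rot: [0.998, 0.062, 0.004, 0.0]
ft_force: [0.1, 0.0, -0.9]
width: 0.0434
grip_force: 0.0
```

```bash
python3 - <<'E'
from h import *
c=shot("side");P=c["P"];I=c["image"]
h=cv2.cvtColor(I,cv2.COLOR_RGB2HSV).astype(int)
near=(abs(P[...,0]-.54)<.1)&(abs(P[...,1]+.16)<.06)
red=((h[...,0]<8)|(h[...,0]>172))&(h[...,1]>120)
k=P[near&red&(P[...,2]>.07)&(P[...,2]<.15)]
print("knob",len(k),k.min(0).round(4),k.max(0).round(4))
k0=np.load("sideP.npy");h=cv2.cvtColor(np.load("sideI.npy"),cv2.COLOR_RGB2HSV).astype(int)
red=((h[...,0]<8)|(h[...,0]>172))&(h[...,1]>120)
k=k0[(abs(k0[...,0]-.54)<.1)&(abs(k0[...,1]+.16)<.06)&red&(k0[...,2]>.07)&(k0[...,2]<.15)]
print("start",len(k),k.min(0).round(4),k.max(0).round(4))
# wrist view of run unit: tool y az 18 => tool x az 108
print(status.read_state()["joint_positions"].round(2));go([.53,.27,.28],18)
E
```

```text
knob 40 [ 0.5509 -0.1702  0.1145] [ 0.5677 -0.1538  0.1309]
start 42 [ 0.5495 -0.1715  0.1135] [ 0.5687 -0.1502  0.1318]
[-0.67  0.34  1.1   1.55 -0.31  1.43 -1.  ]
turn [0.003, -0.003, -1.761] mm [22.1, -426.9, -11.1]
```

Lever is back up at its starting position. Moving to view the run unit.

Emit:
jog_arm(plan=[[0,0,-1.761,17,-387,-11,0],[0,0,-1.761,17,-387,-11,0],[0,0,-1.761,17,-387,-11,0],[0,0,-1.761,17,-387,-11,0],[0,0,-1.761,17,-387,-11,0],[0,0,-1.761,17,-387,-11,0],[0,0,-1.761,17,-387,-11,0],[0,0,-1.761,17,-387,-11,0],[0,0,-1.761,17,-387,-11,0],[0,0,-1.761,17,-387,-11,0],[0,0,-1.761,17,-387,-11,0],[0,0,-1.761,17,-387,-11,0]])

```text
time: 9.85
ee_pos: [0.5281, 0.23, 0.276]
eef_rot: [0.585, 0.811, -0.001, -0.001]
ft_force: [0.2, -0.0, -0.3]
width: 0.0435
grip_force: 0.0
```

Emit:
jog_arm(plan=[[0,0,0,0,0,0,0],[0,0,0,0,0,0,0],[0,0,0,0,0,0,0]])

```text
time: 10.15
ee_pos: [0.5288, 0.2297, 0.2771]
eef_rot: [0.589, 0.808, -0.0, -0.0]
ft_force: [-0.2, 0.0, 0.0]
width: 0.0434
grip_force: 0.0
```

```bash
cat > meas.py <<'E'
from h import *
import sys
s=status.read_state();c=shot("wrist");save(c,sys.argv[1]);P=c["P"];I=c["image"]
h=cv2.cvtColor(I,cv2.COLOR_RGB2HSV).astype(int)
near=(abs(P[...,0]-.54)<.16)&(abs(P[...,1]-.24)<.14)&(s["ee_pos"][2]-P[...,2]>.02)
f=lambda m:cv2.minAreaRect(m[:,:2].astype(np.float32)*1000)
g=P[near&(h[...,0]>=45)&(h[...,0]<=85)&(h[...,1]>100)&(P[...,2]>.02)&(P[...,2]<.036)]
print("ee",s["ee_pos"].round(4),s["joint_positions"].round(2));print("green",len(g),g.mean(0).round(4),f(g))
b=P[near&(P[...,2]>.076)&(P[...,2]<.09)];print("bar",len(b),b.mean(0).round(4),f(b))
y=P[near&(h[...,0]>=18)&(h[...,0]<=35)&(h[...,1]>120)&(P[...,2]>.045)];print("block",len(y),y.mean(0).round(4),f(y))
p=P[near&(P[...,2]>.008)&(P[...,2]<.016)];print("plate",len(p),f(p))
r=P[near&((h[...,0]<8)|(h[...,0]>172))&(h[...,1]>140)&(P[...,2]<.07)&(P[...,2]>.02)]
if len(r):print("pointer",len(r),r.mean(0).round(4),f(r))
E
python3 meas.py pics/w4.png
```

```text
ee [0.5288 0.2297 0.2771] [-1.08  0.23  0.7   1.54 -0.15  1.43 -0.05]
green 200 [0.4705 0.2678 0.0274] ((470.49774169921875, 267.938720703125), (12.057266235351562, 25.495515823364258), 15.770390510559082)
bar 448 [0.5632 0.2181 0.0809] ((563.9496459960938, 217.14266967773438), (13.57707405090332, 48.94863510131836), 18.804113388061523)
block 3945 [0.6331 0.2431 0.0492] ((634.6813354492188, 240.45919799804688), (60.37606430053711, 117.13424682617188), 17.777875900268555)
plate 10816 ((559.159423828125, 214.67849731445312), (220.16134643554688, 179.92733764648438), 18.0137996673584)
```

View pics/w4.png

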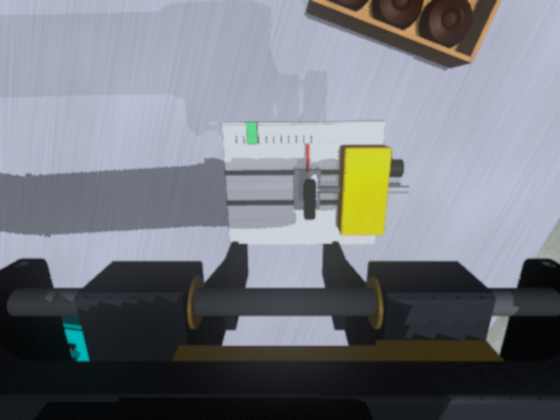

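The run unit's mark is at (251,132) and its bar at (309,198). The mark is 73 mm out and 77 mm to the side, which matches the spec. The yaw is 18°.

```bash
python3 - <<'E'
from h import *
go([.5639,.2172,.058],18)
E
```

```text
turn [-0.001, -0.0, -0.003] mm [-22.7, 29.7, 219.2]
```

Emit:
jog_arm(plan=[[0,0,0,-22.7,29.7,30,0],[0,0,0,-22.7,29.7,75,0],[0,0,0,-22.7,29.7,120,0],[0,0,0,-22.7,29.7,160,0],[0,0,0,-22.7,29.7,190,0],[0,0,0,-22.7,29.7,210,0],[0,0,0,-22.7,29.7,219,0],[0,0,0,-22.7,29.7,219,0],[0,0,0,-22.7,29.7,219,-1],[0,0,0,-22.7,29.7,219,-1],[0,0,0,-22.7,29.7,219,-1],[0,0,0,-22.7,29.7,219,-1]], squeeze=35)

```text
time: 11.4
ee_pos: [0.5646, 0.2174, 0.0592]
eef_rot: [0.588, 0.809, 0.001, 0.0]
ft_force: [-0.6, -0.8, 0.3]
width: 0.0192
grip_force: 0.0
```

Emit:
jog_arm(plan=[[0,0,0,0,0,0,-1],[0,0,0,0,0,0,-1],[0,0,0,0,0,0,-1]])

```text
time: 11.7
ee_pos: [0.5645, 0.2174, 0.059]
eef_rot: [0.588, 0.809, 0.0, 0.0]
ft_force: [-1.8, 1.0, 5.4]
width: 0.0141
grip_force: 35.0
```

Gripped the bar, width 14.1 mm. Pulling out 73 mm.

Emit:
jog_arm(plan=[[0,0,0,0,-5,0,-1],[0,0,0,0,-15,0,-1],[0,0,0,0,-25,0,-1],[0,0,0,0,-35,0,-1],[0,0,0,0,-45,0,-1],[0,0,0,0,-55,0,-1],[0,0,0,0,-65,0,-1],[0,0,0,0,-70,0,-1],[0,0,0,0,-73,0,-1],[0,0,0,0,-73,0,-1],[0,0,0,0,-73,0,-1],[0,0,0,0,-73,0,-1]])

```text
time: 12.9
ee_pos: [0.4964, 0.195, 0.059]
eef_rot: [0.588, 0.809, 0.002, 0.001]
ft_force: [9.9, 3.1, -2.9]
width: 0.0136
grip_force: 35.0
```

```bash
python3 - <<'E'
from h import *
s=status.read_state();u=np.array([np.cos(np.radians(18)),np.sin(np.radians(18))])
print("TCP-mark along",(s["ee_pos"][:2]-[.4705,.2679])@u)
I=[]
for n in("scene","side"):
    c=shot(n);P=c["P"];h=cv2.cvtColor(c["image"],cv2.COLOR_RGB2HSV).astype(int)
    near=(abs(P[...,0]-.5)<.1)&(abs(P[...,1]-.24)<.08)
    red=near&((h[...,0]<8)|(h[...,0]>172))&(h[...,1]>110);g=near&(h[...,0]>=45)&(h[...,0]<=85)&(h[...,1]>100)
    for nm,m in(("red",red&(P[...,2]<.08)),("green",g)):
        q=P[m];print(n,nm,len(q),q.mean(0).round(4) if len(q) else "", ((q[:,:2]-[.4705,.2679])@u).mean().round(4) if len(q) else "")
    v,x=np.where(g);a,b=int(x.mean()),int(v.mean())
    I.append(cv2.resize(c["image"][b-30:b+30,a-40:a+40],(400,300),interpolation=cv2.INTER_CUBIC))
    P=c["P"];k=P[(abs(P[...,0]-.54)<.1)&(abs(P[...,1]+.16)<.06)&((h[...,0]<8)|(h[...,0]>172))&(h[...,1]>120)&(P[...,2]>.07)&(P[...,2]<.15)]
    print("knob",k.max(0).round(4))
cv2.imwrite("pics/end.png",cv2.cvtColor(np.hstack(I),cv2.COLOR_RGB2BGR))
E
```

```text
TCP-mark along 0.0020984721873765866
scene red 5 [0.4849 0.2299 0.0292] 0.002
scene green 33 [0.4724 0.2688 0.0273] 0.0021
knob [ 0.571  -0.1459  0.1313]
side red 14 [0.4841 0.2363 0.0282] 0.0032
side green 71 [0.4763 0.2135 0.1192] -0.0113
knob [ 0.5684 -0.1525  0.1292]
```

View pics/end.png

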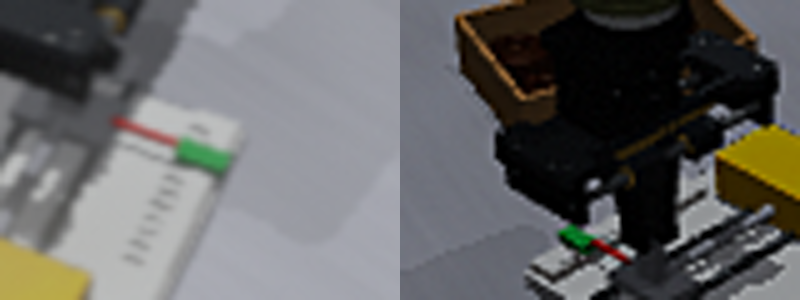

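The pointer meets the green mark in both views, at (205,155) left and (575,238) right, about 1–2 mm short. I'll trim it and let it settle.

Emit:
jog_arm(plan=[[0,0,0,0,-1.5,0,-1],[0,0,0,0,-1.5,0,-1],[0,0,0,0,-1.5,0,-1],[0,0,0,0,-1.5,0,-1],[0,0,0,0,-1.5,0,-1],[0,0,0,0,-1.5,0,-1],[0,0,0,0,-1.5,0,-1],[0,0,0,0,-1.5,0,-1]])

```text
time: 13.8
ee_pos: [0.495, 0.1945, 0.059]
eef_rot: [0.588, 0.809, 0.002, 0.001]
ft_force: [9.2, 3.0, -3.3]
width: 0.0135
grip_force: 35.0
```

```bash
python3 - <<'E'
from h import *
s=status.read_state();u=np.array([np.cos(np.radians(18)),np.sin(np.radians(18))])
print((s["ee_pos"][:2]-[.4705,.2679])@u,s["grip_force"],abs(s["joint_vel"]).max())
print(order.close_job())
E
```

```text
0.000663686965997559 35.01652560196817 0.003491876413143089
the job is handed in; nothing more can be done
None
```

The job is handed in at about 14 s, but no verdict came back: I pressed the test button, the lever dropped and I lifted it back to its stop, and the arm is still holding the run handle with 35 N, about 1 mm from the centre of the green mark by my measurement.

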